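Close the sugar tin's inner lid and lift its cover away alone

TASK

Pick up the nested lids of the sugar-cube tin together by the tall white knob, lower them into the red tin and press gently, past the stiff orange sealing ring's drag, until you feel them stop fully home. Then let go of the knob, take the blue cover by its collar and lift it straight up on its own, leaving the white inner lid seated and undisturbed. Finish while still holding the cover level and still, a good 10 cm above its seat over the tin, ready to be handed over; leave everything else on the desk alone.

Things in the scene. Friction and masses are not known exactly. Their poses are not given: they have to be found in the camera images.
- tin: Round red tin with a white band, fixed to the desk, open at the top: 96 mm across, 90 mm high, neck bore 90 mm, wall 3 mm. Origin: centre of its underside, on the desk; z up.
- tin_rim (a point): Centre of the tin's open mouth, level with its rim, 90 mm above the desk.
- seal (a joint): Orange sealing ring in the tin's neck (outside 87 mm, hole 71 mm), sliding down from 0 (top 10.5 mm below the rim) to 0.008 m (down on a hard ledge, top 18.5 mm below the rim). Starts at 0 to 4 mm. It drags with about 6 N throughout, more than the lids weigh, has no spring and stays where left; on the ledge the force rises steeply.
- inner_lid: White inner lid, loose, 0.1 to 0.17 kg. Plug 85 mm across, 18 mm thick, foot chamfered to 79 mm; on it a step 64 mm across up to 26 mm that carries the cover; then a round knob 18 mm across up to 78 mm. Origin: centre of the plug's underside; z along the knob. Starts on the coaster, under the cover. Home: origin on the tin's axis, 71.5 mm above the tin's. Lifted by the knob it carries the cover.
- knob_top (a point): Top centre of the white knob, 78 mm above the inner lid's origin.
- cover: Blue cover, loose, 0.1 to 0.17 kg: disc 98 mm across, 4 mm thick, rim 6 mm down at its edge, on top a round upright collar 44 mm across, 18 mm high, with a 24 mm hole through. Origin: centre of the disc's underside. It just rests on the inner lid's step (origin 26 mm above that lid's), the knob standing up through the collar and 30 mm out of it. Home, its rim is 1.5 mm above the tin's.
- collar_top (a point): Centre of the collar's top, 22 mm above the cover's origin.
- coaster: Fixed cork coaster, 100 mm across, 6 mm thick; origin under its centre.
- flask: Bystander: blue coffee flask, 110 mm across, 285 mm high, handle on its +y side; origin under its centre.
- paper_roll: Bystander: white paper towel roll standing up, 100 mm across, 220 mm high; origin under its centre.
- mug: Bystander: white mug, 80 mm across, 90 mm high; origin under its centre.
- jar: Bystander: amber jar with green cap, 80 mm across, 110 mm high; origin under its centre.
- calculator: Bystander: white desk calculator 130 x 85 x 18 mm lying flat; origin under its centre.
- spoon: Bystander: spoon 150 mm long lying flat; origin under its middle.
- mask_box: Bystander: white cardboard box 100 x 180 x 75 mm; origin under its centre.

How it is judged:
On the way, in this order (a step that is already met when the one before it is completed fails the run):
1. both lids, still nested, are lifted together at least 3 cm off the coaster (height (world z) of inner_lid above 0.036 m and z of cover in the frame of inner_lid between 0.022 and 0.031 m and horizontal distance between cover and inner_lid below 0.008 m), for 0.2 s.
2. the nested lids are fully home in the tin, the sealing ring pushed down onto its ledge, the cover still on (z of inner_lid in the frame of tin between 0.069 and 0.0735 m and horizontal distance between inner_lid and tin below 0.005 m and angle between inner_lid's own z axis and vertical below 0.06 rad and value of joint seal above 0.0065 m and z of cover in the frame of inner_lid between 0.022 and 0.031 m and horizontal distance between cover and inner_lid below 0.008 m), for 0.2 s.
At the end, for the whole second after the job is handed in: Cover held in the fingers, still, level to 0.2 rad, axis within 4 cm of the tin's, at least 8.5 cm above where it sat, touching no lid or tin; inner lid untouched and home: 69 to 73.5 mm above the tin's origin, within 5 mm of its axis, level to 0.06 rad, sealing ring at 6.5 mm or more (z of inner_lid in the frame of tin between 0.069 and 0.0735 m and horizontal distance between inner_lid and tin below 0.005 m and angle between inner_lid's own z axis and vertical below 0.06 rad and value of joint seal above 0.0065 m and z of cover in the frame of inner_lid above 0.111 m and horizontal distance between cover and tin below 0.04 m and angle between cover's own z axis and vertical below 0.2 rad and linear speed of cover below 0.02 m/s and contact force between the fingers and cover above 1 N and contact force between each of cover, the arm, the fingers and inner_lid below 0.1 N and contact force between cover and tin below 0.1 N); the arm keeps its last pose, push and grip.
It fails at once if a bystander (flask, paper roll, mug, jar, calculator, spoon, box) is pushed more than 3 cm (distance of any of flask, paper_roll, mug, jar, calculator, spoon, mask_box from where it was at the start of the episode above 0.03 m).
It fails at once if a bystander is knocked over (angle between any of flask, paper_roll, mug, jar, calculator, spoon, mask_box's own z axis and vertical above 0.5 rad).
It fails at once if the cover is lifted off an inner lid that is not home, or the inner lid is pulled up or tipped once the cover is off (z of cover in the frame of inner_lid above 0.038 m and not (z of inner_lid in the frame of tin below 0.0745 m and horizontal distance between inner_lid and tin below 0.006 m and angle between inner_lid's own z axis and vertical below 0.08 rad)).
It fails at once if the lids are rammed into the tin with more than 45 N (contact force between inner_lid and tin above 45 N).
It fails at once if the inner lid or the cover is tipped over (more than 40 degrees) (angle between any of inner_lid, cover's own z axis and vertical above 0.7 rad).
It also fails if it takes over 54 s, if anything falls off the work surface, if the arm or the gripper's body presses on something with over 40 N, if the wrist force passes 120 N, or if a joint passes its speed limit or range.

ROBOT

A 7-joint arm with a two-finger parallel gripper is mounted at the origin on the work surface. World frame = base frame: x ahead of the robot, y to its left, z up, the work surface at z = 0. Lengths are in m, angles in rad, forces in N, time in s.
With the tool pointing down it reaches from about 0.4 to 0.875 m from the base axis. Payload 6.5 kg.
Tool frame: the origin (TCP) lies at the very end of the fingers, on their centre line; the grasp point (between the pads) lies 19 mm behind it (r.grasp_offset is the distance from the TCP to the grasp point, in m); z points along the fingers, y is the line along which they close (so a half turn about z gives the same grasp; the last joint's range is limited). The gripper opens to 85 mm and grips with 20 to 120 N. Pads are 22 mm wide; open, the fingers measure 114 mm over their backs; the gripper's body (76 mm by 85 mm) begins 54 mm behind the grasp point. The pads swing forward as they close: fully open they stand 13 mm farther back than shut.
Start: joints at [1.247, 0.536, -0.004, 1.538, 0.003, 1.067, -0.071], TCP at [0.166, -0.629, 0.196] pointing down, gripper open.
Joint ranges: [-2.7, 2.7], [-0.37, 2.16], [-1.27, 1.26], [0.24, 2.4], [-1.31, 4.45], [0.19, 1.91], [-2.76, 2.76]. Speed limits (rad/s): [2.39, 2.39, 3.14, 3.14, 3.14, 3.14, 3.14].

INTERFACE

Orientations are given as a unit quaternion [x, y, z, w].
In Python, from cell import telemetry, vision, ticket, r gives the robot as it stands.
- The arm moves only by the tool play_rows, never from a script. Its argument "moves" is a list of rows, each a list of 6 numbers: the shift along the world's x, y, z in units of 50 mm (1.0 is 50 mm), then the turn, a rotation vector about the world's x, y, z in units of 5 degrees (1.0 is 5 degrees). A call has 1 to 12 rows; each row shifts and turns the commanded pose from where the row before left it; what a row does not reach is not made up. A row lasts 1/10 s, in which the tool goes at most 50 mm and 8.59 degrees, less where a joint would pass 70% of its speed; a pose out of reach is approached as far as the arm can. A call is refused whole if a number of a shift passes 1 or a number of a turn 1, either way. A call with a gripper value outside its range is refused whole. "fingers" is the closure, from 0 (fully open) to 1 (shut), set as the call begins (left out, the last holds). The fingers move at their own pace and stop on an object; "squeeze" is the grip in N (left out, the last holds). Time passes only in rows, so rows that do not move let the fingers close. It gives the time, the measured TCP pose, the force, the opening and the grip force at its end, in the units of the state.
- telemetry.get_state(): the state, without advancing time (a new reading comes with each control period).
- vision.snapshot(name): name is "side" or "top"; returns a dict with "pixels" (420x560x3 uint8, blue, green, red), "intrinsics" (3x3 intrinsics, pixels), "eye" and "rotation" of the camera in the world. Camera axes: x right, y up, looking along -z (the intrinsics and any distortion apply to the point x, -y, -z); pixel columns grow to the right and rows downward; lengths in m; the calibration is good to about 2 mm. A picture is of the moment at which its call begins. There is no depth.
- ticket.sign_off(): hands the job in; it is judged then, once.
The state is a dict: "time_s": time; "joint_positions": joint angles; "joint_velocities": joint speeds; "effort": joint torques, N m; "tool_pos": TCP position; "tool_rot": TCP orientation; "contact_force": force on the tool from outside, world axes, zero at the start; "ft_torque": the same for the moment, N m; "finger_gap": opening from 0.0 (shut) to 1.0 (fully open); "gripper_force": force on a finger pad.
Only numpy, scipy, OpenCV 4.12 (cv2) and the standard library are available. Lean on these libraries where they do the work, as an engineer would, in place of code of your own. Each camera call takes 0.05 s, during which the arm holds its last target. There are 200 camera calls.

## Working session

There is one attempt and no reset: what is moved stays moved. The work goes in short steps, Python scripts to look and compute and a tool call to move; the robot and the scene stay as the last step left them, time stands still between calls to the robot, and variables do not carry over. Pictures are saved under pics/ and viewed, at most 10 in all, crops included, and the job is handed in when it is done.

Besides the shell and the picture viewer there is one more tool, called after "Request:" in YAML: its name, and indented under it one key for each argument. play_rows: Moves the arm, as the interface text tells. Its arguments: {"type":"object","properties":{"moves":{"type":"array","items":{"type":"array","items":{"type":"number"}}},"fingers":{"type":"number"},"squeeze":{"type":"number"}},"required":["moves"]}

```bash
mkdir -p pics; cat > h.py <<'E'
import numpy as np, cv2
from cell import telemetry, vision, ticket, r
def snap(n,f):
    s=vision.snapshot(n); cv2.imwrite('pics/'+f,s['pixels']); np.savez('pics/'+n+'.npz',**{k:np.array(s[k]) for k in('intrinsics','eye','rotation')}); return s
def ray(n,u,v):
    c=np.load('pics/'+n+'.npz'); p=np.linalg.inv(c['intrinsics'])@[u,v,1]
    return c['eye'],c['rotation']@np.array([p[0],-p[1],-p[2]])
def atz(n,u,v,z):
    e,d=ray(n,u,v); return e+d*(z-e[2])/d[2]
def proj(n,P):
    c=np.load('pics/'+n+'.npz'); q=c['rotation'].T@(np.array(P)-c['eye']); q=c['intrinsics']@[q[0],-q[1],-q[2]]; return q[:2]/q[2]
E
python3 - <<'E'
from h import *
for n in('side','top'):
    s=snap(n,n+'0.png'); print(n,s['eye'],np.round(s['rotation'],3).tolist(),s['intrinsics'], [k for k in s])
st=telemetry.get_state(); print({k:np.round(v,3) for k,v in st.items()})
E
```

```text
side [0.10727024 0.94673346 0.84172984] [-0.109, 0.442, 0.867, -0.205] [[438.93333747   0.         281.50052617]
 [  0.         438.93333747 214.34033016]
 [  0.           0.           1.        ]] ['pixels', 'intrinsics', 'eye', 'rotation']
top [0.51405552 0.01753739 1.34840188] [0.021, -0.008, -0.697, 0.717] [[421.0901104    0.         276.23682014]
 [  0.         421.0901104  215.54674973]
 [  0.           0.           1.        ]] ['pixels', 'intrinsics', 'eye', 'rotation']
{'time_s': np.float64(0.1), 'joint_positions': array([ 1.247,  0.537, -0.004,  1.539,  0.003,  1.067, -0.071]), 'joint_velocities': array([-0.   , -0.001,  0.001, -0.001,  0.   ,  0.   , -0.002]), 'effort': array([ 3.0000e-03, -5.8457e+01,  1.0520e+00, -2.5978e+01,  1.3000e-02,
        5.0000e-03, -0.0000e+00]), 'tool_pos': array([ 0.166, -0.628,  0.195]), 'tool_rot': array([ 0.992,  0.129, -0.   , -0.001]), 'contact_force': array([-0.354, -0.038, -0.319]), 'ft_torque': array([-0.033,  0.009, -0.023]), 'gripper_force': np.float64(0.0), 'finger_gap': np.float64(0.999)}
```

View pics/side0.png

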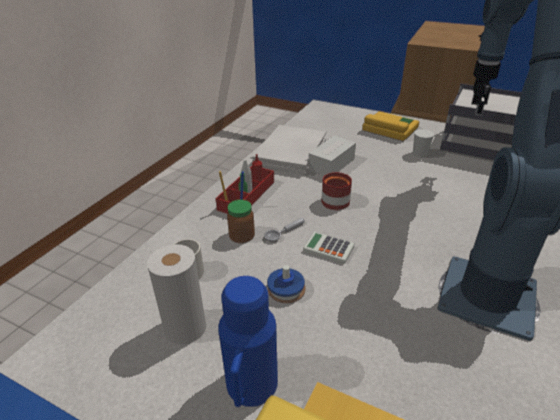

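View pics/top0.png

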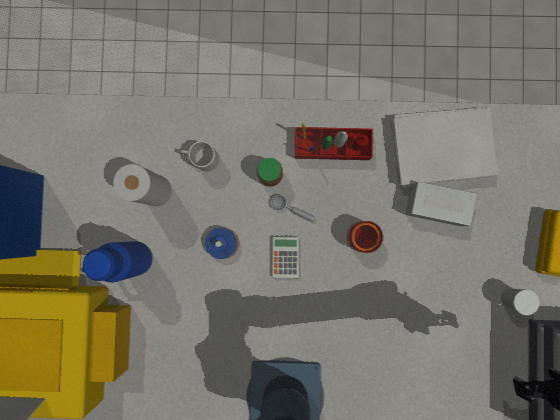

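The lids are near top (221,242) and side (287,285). The tin is near top (366,236) and side (337,190). I'll enlarge both for closer pixel readings.

```bash
sed -i "s/c\['rotation'\]@/R(c)@/; s/c\['rotation'\].T@/R(c).T@/" h.py; cat >> h.py <<'E'
from scipy.spatial.transform import Rotation
def R(c): return Rotation.from_quat(c['rotation']).as_matrix()
def crops(items,f,k=6,w=66,h=50):
    t=[cv2.resize(cv2.imread('pics/'+a)[v-h//2:v+h//2,u-w//2:u+w//2],None,fx=k,fy=k,interpolation=cv2.INTER_CUBIC) for a,u,v in items]
    n=len(t)//2; cv2.imwrite('pics/'+f,np.vstack([np.hstack(t[:n]),np.hstack(t[n:])]) if n>1 else np.hstack(t))
E
python3 - <<'E'
from h import *
crops([('top0.png',221,242),('top0.png',366,236),('side0.png',287,281),('side0.png',337,190)],'c0.png')
for u,v,z in((219,243,.084),(366,236,.09)): print(atz('top',u,v,z))
for u,v,z in((287,268,.084),(337,182,.09)): print(atz('side',u,v,z))
E
```

```text
[0.47870994 0.21051679 0.084     ]
[ 0.51196854 -0.22787637  0.09      ]
[0.47018094 0.21463543 0.084     ]
[ 0.50260134 -0.21725696  0.09      ]
```

View pics/c0.png

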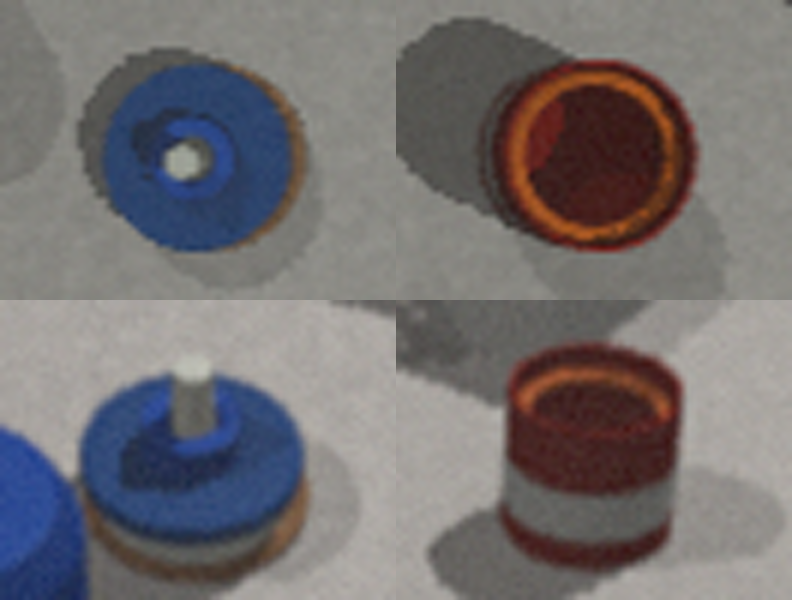

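```bash
python3 - <<'E'
from h import *
print(atz('top',217.9,243.3,.084),atz('top',220.6,242.6,.036),atz('top',366.7,236.4,.09))
print(atz('side',285.9,266.6,.084),atz('side',336.8,179.4,.09))
for n,u,z in(('flask',(0,0),0),):pass
print('roll',atz('top',132,183,.22),'flask',atz('top',100,264,.285),'jar',atz('top',269,170,.11))
E
```

```text
[0.47771755 0.21379894 0.084     ] [0.4787532  0.21288395 0.036     ] [ 0.51083808 -0.22997268  0.09      ]
[0.47496513 0.21123788 0.084     ] [ 0.50902876 -0.2321425   0.09      ]
roll [0.63791904 0.43118437 0.22      ] flask [0.42274129 0.48027125 0.285     ] jar [0.69902827 0.06551963 0.11      ]
```

Request:
play_rows:
  moves:
    - [0.6,0.72,0.12,0,0,0]
    - [0.6,0.72,0.12,0,0,0]
    - [0.6,0.72,0.12,0,0,0]
    - [0.6,0.72,0.12,0,0,0]
    - [0.6,0.72,0.12,0,0,0]
    - [0.6,0.72,0.12,0,0,0]
    - [0.6,0.72,0.12,0,0,0]
    - [0.6,0.72,0.12,0,0,0]
    - [0.6,0.72,0.12,0,0,0]
    - [0.6,0.72,0.12,0,0,0]
    - [0.6,0.72,0.12,0,0,0]
    - [0,0,0,0,0,0]
  fingers: 0.2
  squeeze: 60

```text
time_s: 1.3
tool_pos: [0.5004, -0.2251, 0.2624]
tool_rot: [0.991, 0.134, 0.002, -0.001]
contact_force: [0.3, 0.5, -0.9]
finger_gap: 0.799
gripper_force: 0.0
```

Request:
play_rows:
  moves:
    - [-0.04,0.8,-0.2,0,0,0]
    - [-0.04,0.8,-0.2,0,0,0]
    - [-0.04,0.8,-0.2,0,0,0]
    - [-0.04,0.8,-0.2,0,0,0]
    - [-0.04,0.8,-0.2,0,0,0]
    - [-0.04,0.8,-0.2,0,0,0]
    - [-0.04,0.8,-0.2,0,0,0]
    - [-0.04,0.8,-0.2,0,0,0]
    - [-0.04,0.8,-0.2,0,0,0]
    - [-0.04,0.8,-0.2,0,0,0]
    - [-0.04,0.8,0,0,0,0]
    - [0,0,0,0,0,0]

```text
time_s: 2.5
tool_pos: [0.4721, 0.2137, 0.1615]
tool_rot: [0.991, 0.133, -0.0, -0.002]
contact_force: [0.6, -0.2, 0.2]
finger_gap: 0.796
gripper_force: 0.0
```

Request:
play_rows:
  moves:
    - [0,0,0,0,0,0]
    - [0,0,0,0,0,0]

```text
time_s: 2.7
tool_pos: [0.4739, 0.2056, 0.1614]
tool_rot: [0.992, 0.128, -0.0, 0.001]
contact_force: [-0.0, 0.3, -0.6]
finger_gap: 0.797
gripper_force: 0.0
```

Request:
play_rows:
  moves:
    - [0.06,0.12,0,0,0,0]
    - [0,0,-0.4,0,0,0]
    - [0,0,-0.4,0,0,0]
    - [0,0,-0.3,0,0,0]
    - [0,0,-0.2,0,0,0]
    - [0,0,0,0,0,0]
    - [0,0,0,0,0,0]
    - [0,0,0,0,0,0]
  fingers: 0.4

```text
time_s: 3.5
tool_pos: [0.4774, 0.2137, 0.0975]
tool_rot: [0.992, 0.128, 0.001, -0.0]
contact_force: [-0.2, -0.4, 0.1]
finger_gap: 0.597
gripper_force: 0.0
```

```bash
python3 - <<'E'
from h import *
snap('side','s1.png');snap('top','t1.png')
crops([('side0.png',287,270),('s1.png',287,270)],'c1.png',k=6,w=66,h=80)
s=telemetry.get_state();print(s['tool_pos'],proj('side',s['tool_pos']),proj('top',s['tool_pos']))
E
```

```text
[0.47728974 0.21372155 0.09744431] [284.61666817 262.95657334] [217.21699883 243.55524663]
```

View pics/c1.png

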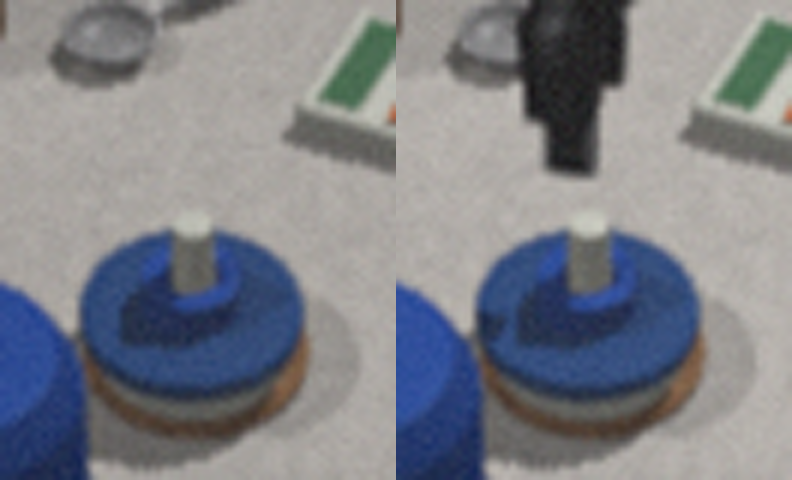

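The picture shows the fingertip at about (283,258) and the knob top at about (286,267), so they line up within a few mm. I'll descend and grasp.

Request:
play_rows:
  moves:
    - [-0.02,-0.02,-0.2,0,0,0]
    - [0,0,-0.2,0,0,0]
    - [0,0,-0.2,0,0,0]
    - [0,0,-0.18,0,0,0]
    - [0,0,0,0,0,0]
    - [0,0,0,0,0,0]

```text
time_s: 4.2
tool_pos: [0.4755, 0.2125, 0.0573]
tool_rot: [0.992, 0.129, -0.0, 0.0]
contact_force: [1.6, -0.0, 0.3]
finger_gap: 0.601
gripper_force: 0.0
```

Request:
play_rows:
  moves:
    - [0,0,0,0,0,0]
    - [0,0,0,0,0,0]
    - [0,0,0,0,0,0]
    - [0,0,0,0,0,0]
    - [0,0,0,0,0,0]
    - [0,0,0,0,0,0]
    - [0,0,0,0,0,0]
    - [0,0,0,0,0,0]
  fingers: 1
  squeeze: 60

```text
time_s: 5.0
tool_pos: [0.4757, 0.2125, 0.0577]
tool_rot: [0.992, 0.129, -0.0, 0.0]
contact_force: [0.3, 0.0, -0.7]
finger_gap: -0.002
gripper_force: 0.0
```

The fingers closed on nothing, so I'll look.

```bash
python3 - <<'E'
from h import *
snap('side','s2.png');snap('top','t2.png')
crops([('s2.png',287,270),('t2.png',221,242)],'c2.png',k=6,w=66,h=80)
s=telemetry.get_state();print(s['tool_pos'],s['finger_gap'],proj('side',s['tool_pos']),proj('top',s['tool_pos']))
E
```

```text
[0.47570192 0.21249378 0.05768215] -0.0013038163699807483 [285.44975324 274.41639937] [219.63843096 243.76071519]
```

View pics/c2.png

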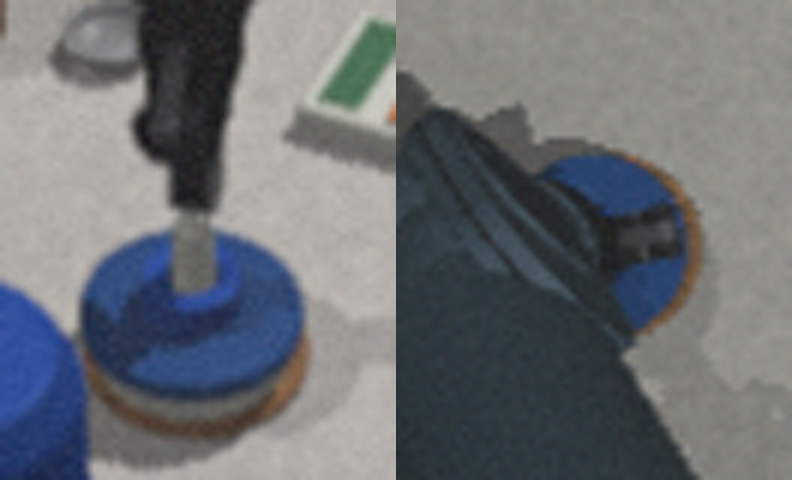

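```bash
python3 - <<'E'
from h import *
P=[.166,-.6285,.1955]
print(proj('side',P),proj('top',P))
for z in(.06,.09): print(atz('side',286.2,264,z))
import cv2
a=[('side0.png',490,100),('top0.png',512,380),('s2.png',270,240),('t2.png',230,250)]
crops(a,'c3.png',k=4,w=96,h=72)
E
```

```text
[471.7866477  123.00274121] [521.6533255  369.98278666]
[0.49036195 0.17862592 0.06      ]
[0.47566026 0.20810315 0.09      ]
```

View pics/c3.png

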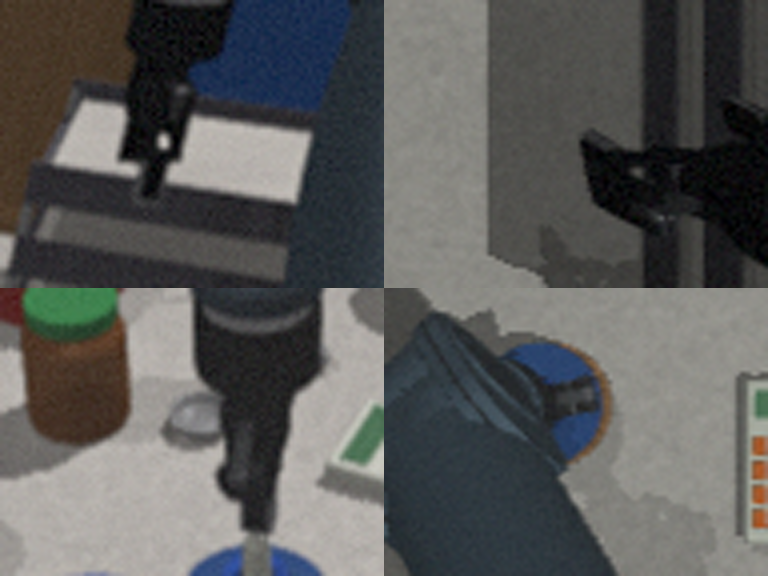

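```bash
python3 - <<'E'
from h import *
print(r,[a for a in dir(r) if a[0]!='_'],r.grasp_offset)
print('base',proj('top',[0,0,0]),proj('side',[0,0,0]))
yv=np.array([.256,-.967,0])
for nm,P,o in(('start',[.166,-.6285,.1955],.0425),('hover',[.4773,.2137,.0974],.0255),('now',[.4757,.2125,.0577],0)):
  for dz in(0,.013,.035,.05):
    for s in(1,-1): print(nm,dz,s,*(np.round(proj(c,np.array(P)+s*o*yv+[0,0,dz]),1) for c in('side','top')))
E
```

```text
<Robot object at 0x7f4d139c0050> ['Unreachable', 'grasp_offset'] 0.0187
base [284.69395938 396.52928351] [486.74523097 296.39423988]
start 0 1 [470.2 118.1] [537.2 366.4]
start 0 -1 [473.5 128.1] [506.1 373.6]
start 0.013 1 [471.1 114.7] [540.2 367.9]
start 0.013 -1 [474.4 124.6] [508.7 375.2]
start 0.035 1 [472.6 108.8] [545.3 370.7]
start 0.035 -1 [476.  118.5] [513.2 378.1]
start 0.05 1 [473.7 104.7] [549.  372.6]
start 0.05 -1 [477.1 114.3] [516.4 380.1]
hover 0 1 [286.6 256.4] [225.6 241.6]
hover 0 -1 [282.5 269.8] [208.9 245.5]
hover 0.013 1 [286.6 252.5] [225.  241.7]
hover 0.013 -1 [282.5 265.9] [208.1 245.6]
hover 0.035 1 [286.6 245.8] [223.9 241.8]
hover 0.035 -1 [282.4 259.2] [206.7 245.9]
hover 0.05 1 [286.6 241.2] [223.2 241.9]
hover 0.05 -1 [282.4 254.5] [205.8 246. ]
now 0 1 [285.4 274.4] [219.6 243.8]
now 0 -1 [285.4 274.4] [219.6 243.8]
now 0.013 1 [285.4 270.7] [219.  243.9]
now 0.013 -1 [285.4 270.7] [219.  243.9]
now 0.035 1 [285.4 264.3] [217.9 244.1]
now 0.035 -1 [285.4 264.3] [217.9 244.1]
now 0.05 1 [285.4 259.8] [217.1 244.2]
now 0.05 -1 [285.4 259.8] [217.1 244.2]
```

The picture triangulates to fingertips about 35 mm higher than the reported TCP. The start pose, the hover and the shut tip at side (286,264) all agree on this. I'll open and go lower while watching the force.

Request:
play_rows:
  moves:
    - [0,0,0,0,0,0]
    - [0,0,0,0,0,0]
    - [0,0,0,0,0,0]
    - [0,0,-0.1,0,0,0]
    - [0,0,-0.1,0,0,0]
    - [0,0,-0.1,0,0,0]
    - [0,0,-0.1,0,0,0]
    - [0,0,0,0,0,0]
  fingers: 0.55

```text
time_s: 5.9
tool_pos: [0.4751, 0.2122, 0.0368]
tool_rot: [0.992, 0.129, -0.001, 0.0]
contact_force: [-0.4, 0.1, -0.8]
finger_gap: 0.455
gripper_force: 0.0
```

Request:
play_rows:
  moves:
    - [0,0,-0.1,0,0,0]
    - [0,0,-0.08,0,0,0]
    - [0,0,0,0,0,0]

```text
time_s: 6.2
tool_pos: [0.4753, 0.2123, 0.0281]
tool_rot: [0.992, 0.129, -0.0, 0.0]
contact_force: [0.6, -0.4, -1.7]
finger_gap: 0.453
gripper_force: 0.0
```

Request:
play_rows:
  moves:
    - [0,0,-0.04,0,0,0]
    - [0,0,-0.04,0,0,0]
    - [0,0,0,0,0,0]

```text
time_s: 6.5
tool_pos: [0.4756, 0.2124, 0.0245]
tool_rot: [0.992, 0.129, -0.0, 0.0]
contact_force: [0.1, 0.1, -0.2]
finger_gap: 0.447
gripper_force: 0.0
```

Request:
play_rows:
  moves:
    - [0,0,0,0,0,0]
    - [0,0,0,0,0,0]
    - [0,0,0,0,0,0]
    - [0,0,0,0,0,0]
    - [0,0,0,0,0,0]
    - [0,0,0,0,0,0]
  fingers: 1
  squeeze: 60

```text
time_s: 7.1
tool_pos: [0.4756, 0.2127, 0.0247]
tool_rot: [0.992, 0.129, -0.0, -0.0]
contact_force: [0.1, 1.1, -1.2]
finger_gap: 0.183
gripper_force: 58.7
```

The knob is gripped. Lifting.

Request:
play_rows:
  moves:
    - [0,0,0.1,0,0,0]
    - [0,0,0.2,0,0,0]
    - [0,0,0.3,0,0,0]
    - [0,0,0.4,0,0,0]
    - [0,0,0.4,0,0,0]
    - [0,0,0.4,0,0,0]
    - [0,0,0.4,0,0,0]
    - [0,0,0.4,0,0,0]
    - [0,0,0.2,0,0,0]
    - [0,0,0.1,0,0,0]
    - [0,0,0,0,0,0]
    - [0,0,0,0,0,0]

```text
time_s: 8.3
tool_pos: [0.4752, 0.2122, 0.169]
tool_rot: [0.992, 0.129, -0.001, 0.0]
contact_force: [-0.0, 0.1, -3.1]
finger_gap: 0.193
gripper_force: 58.7
```

Request:
play_rows:
  moves:
    - [0,-0.2,0,0,0,0]
    - [0.04,-0.4,0,0,0,0]
    - [0.07,-0.7,0,0,0,0]
    - [0.07,-0.8,0,0,0,0]
    - [0.07,-0.8,0,0,0,0]
    - [0.07,-0.8,0,0,0,0]
    - [0.07,-0.8,0,0,0,0]
    - [0.07,-0.8,0,0,0,0]
    - [0.07,-0.8,0,0,0,0]
    - [0.05,-0.8,0,0,0,0]
    - [0.05,-0.8,0,0,0,0]
    - [0.04,-0.6,0,0,0,0]

```text
time_s: 9.5
tool_pos: [0.5077, -0.2063, 0.1689]
tool_rot: [0.992, 0.127, -0.001, 0.0]
contact_force: [-0.3, 0.2, -3.3]
finger_gap: 0.19
gripper_force: 58.7
```

Request:
play_rows:
  moves:
    - [0,-0.37,0,0,0,0]
    - [0,-0.2,0,0,0,0]
    - [0,0,0,0,0,0]
    - [0,0,0,0,0,0]
    - [0,0,0,0,0,0]

```text
time_s: 10.0
tool_pos: [0.5094, -0.2292, 0.1696]
tool_rot: [0.992, 0.13, -0.0, -0.0]
contact_force: [0.2, 0.4, -2.2]
finger_gap: 0.186
gripper_force: 58.8
```

```bash
python3 - <<'E'
from h import *
snap('side','s3.png');snap('top','t3.png')
s=telemetry.get_state();p=s['tool_pos'];print(p,s['contact_force'],s['finger_gap'])
lid=p+[.0,.0,-.0185]
u=proj('side',lid+[0,0,.026]); w=proj('top',lid+[0,0,.03]);print(u,w)
crops([('s3.png',335,165),('t3.png',366,240)],'c4.png',k=6,w=66,h=90)
E
```

```text
[ 0.50943484 -0.22962777  0.16974585] [ 0.25072605  0.34614572 -2.81302956] 0.18811475845299014
[338.2004942  156.06634789] [373.09349107 237.17178807]
```

View pics/c4.png

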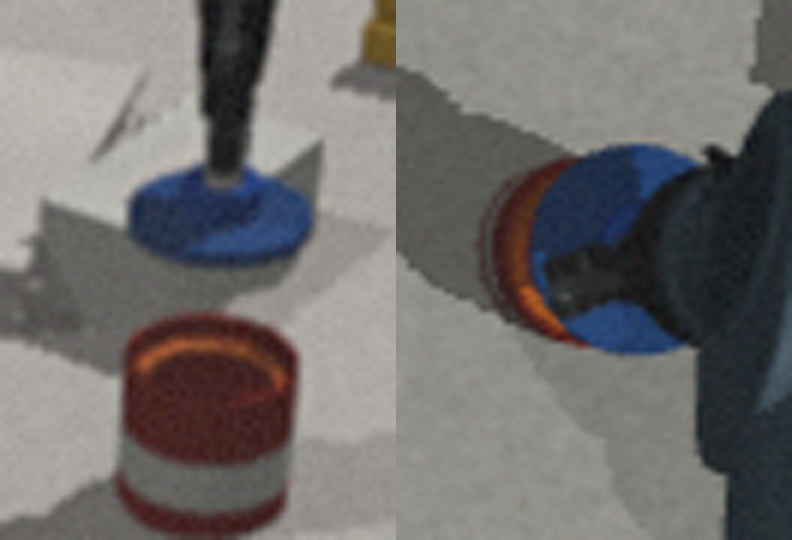

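Side view: cover centre about u=338.3, tin rim centre about u=336.7. Top view: cover disc centre about (372.1,236.2).

```bash
python3 - <<'E'
from h import *
for z in(.178,.181):print(atz('top',372.1,236.2,z), atz('top',366.7,236.4,.09))
T=np.array([.510,-.231,.09]); print('tin',proj('side',T),proj('top',T))
for d in([0,0,0],[.003,0,0],[0,.003,0]):
  L=np.array([.510,-.231,.180])+d; print(d,proj('side',L),proj('top',L))
E
```

```text
[ 0.5120297  -0.22753007  0.178     ] [ 0.51083808 -0.22997268  0.09      ]
[ 0.51203489 -0.22690191  0.181     ] [ 0.51083808 -0.22997268  0.09      ]
tin [336.39576816 179.49522609] [367.0412747  236.69163896]
[0, 0, 0] [338.24720524 155.06707203] [373.50025565 236.97630235]
[0.003, 0, 0] [337.35486902 154.8686633 ] [373.52006764 235.8887758 ]
[0, 0.003, 0] [337.90529459 155.47473048] [372.40955574 236.94599355]
```

Request:
play_rows:
  moves:
    - [-0.01,-0.04,0,0,0,0]
    - [0,0,-0.2,0,0,0]
    - [0,0,-0.3,0,0,0]
    - [0,0,-0.3,0,0,0]
    - [0,0,-0.2,0,0,0]
    - [0,0,-0.1,0,0,0]
    - [0,0,0,0,0,0]
    - [0,0,0,0,0,0]
  squeeze: 80

```text
time_s: 10.9
tool_pos: [0.5091, -0.2331, 0.115]
tool_rot: [0.992, 0.129, 0.0, 0.0]
contact_force: [1.7, -0.5, -2.0]
finger_gap: 0.182
gripper_force: 78.5
```

Request:
play_rows:
  moves:
    - [0,0,-0.06,0,0,0]
    - [0,0,-0.06,0,0,0]
    - [0,0,-0.06,0,0,0]
    - [0,0,0,0,0,0]

```text
time_s: 11.3
tool_pos: [0.5086, -0.2328, 0.1054]
tool_rot: [0.992, 0.129, -0.0, -0.0]
contact_force: [0.0, 0.5, -1.9]
finger_gap: 0.18
gripper_force: 78.6
```

Request:
play_rows:
  moves:
    - [0,0,-0.03,0,0,0]
    - [0,0,-0.03,0,0,0]
    - [0,0,-0.02,0,0,0]
    - [0,0,0,0,0,0]

```text
time_s: 11.7
tool_pos: [0.5087, -0.2324, 0.1015]
tool_rot: [0.992, 0.129, -0.0, -0.0]
contact_force: [1.4, 2.6, -2.5]
finger_gap: 0.178
gripper_force: 78.6
```

Request:
play_rows:
  moves:
    - [0.01,0.015,-0.03,0,0,0]
    - [0,0,-0.03,0,0,0]
    - [0,0,0,0,0,0]

```text
time_s: 12.0
tool_pos: [0.509, -0.2323, 0.0984]
tool_rot: [0.992, 0.129, -0.0, -0.0]
contact_force: [0.0, 0.8, -3.4]
finger_gap: 0.179
gripper_force: 78.5
```

Request:
play_rows:
  moves:
    - [0,0,-0.03,0,0,0]
    - [0,0,-0.03,0,0,0]
    - [0,0,0,0,0,0]

```text
time_s: 12.3
tool_pos: [0.5091, -0.2323, 0.0954]
tool_rot: [0.992, 0.129, -0.0, -0.0]
contact_force: [-0.2, 1.4, -3.5]
finger_gap: 0.179
gripper_force: 78.5
```

Request:
play_rows:
  moves:
    - [0,0,-0.03,0,0,0]
    - [0,0,-0.03,0,0,0]
    - [0,0,0,0,0,0]

```text
time_s: 12.6
tool_pos: [0.5093, -0.2321, 0.093]
tool_rot: [0.992, 0.129, 0.0, 0.0]
contact_force: [-2.6, 4.0, 3.1]
finger_gap: 0.181
gripper_force: 79.1
```

Request:
play_rows:
  moves:
    - [0,0,-0.02,0,0,0]
    - [0,0,-0.02,0,0,0]
    - [0,0,0,0,0,0]

```text
time_s: 12.9
tool_pos: [0.5093, -0.2321, 0.091]
tool_rot: [0.992, 0.129, 0.0, 0.0]
contact_force: [-2.5, 4.6, 4.4]
finger_gap: 0.184
gripper_force: 79.1
```

Request:
play_rows:
  moves:
    - [0,0,-0.02,0,0,0]
    - [0,0,0,0,0,0]

```text
time_s: 13.1
tool_pos: [0.5093, -0.2321, 0.0901]
tool_rot: [0.992, 0.129, 0.0, -0.0]
contact_force: [-2.2, 4.2, 5.7]
finger_gap: 0.182
gripper_force: 79.8
```

Request:
play_rows:
  moves:
    - [0,0,-0.02,0,0,0]
    - [0,0,0,0,0,0]

```text
time_s: 13.3
tool_pos: [0.5094, -0.232, 0.0899]
tool_rot: [0.992, 0.129, 0.0, 0.0]
contact_force: [-5.1, 6.6, 13.8]
finger_gap: 0.179
gripper_force: 80.8
```

The force rises steeply at 0.090, as predicted for home. One more small push, hold, then relax and release.

Request:
play_rows:
  moves:
    - [0,0,-0.01,0,0,0]
    - [0,0,0,0,0,0]
    - [0,0,0,0,0,0]
    - [0,0,0,0,0,0]

```text
time_s: 13.7
tool_pos: [0.5094, -0.232, 0.0898]
tool_rot: [0.992, 0.129, 0.0, 0.0]
contact_force: [-6.7, 5.4, 18.4]
finger_gap: 0.177
gripper_force: 80.9
```

Request:
play_rows:
  moves:
    - [0.01,-0.01,0.03,0,0,0]
    - [0,0,0,0,0,0]

```text
time_s: 13.9
tool_pos: [0.5095, -0.2322, 0.0902]
tool_rot: [0.992, 0.129, -0.0, -0.0]
contact_force: [-3.9, 5.1, 7.9]
finger_gap: 0.178
gripper_force: 79.8
```

Request:
play_rows:
  moves:
    - [0,0,0,0,0,0]
    - [0,0,0,0,0,0]
    - [0,0,0,0,0,0]
    - [0,0,0,0,0,0]
    - [0,0,0,0,0,0]
  fingers: 0.33
  squeeze: 40

```text
time_s: 14.4
tool_pos: [0.5098, -0.233, 0.0896]
tool_rot: [0.992, 0.128, 0.0, 0.0]
contact_force: [0.5, 0.3, -0.5]
finger_gap: 0.668
gripper_force: 0.0
```

```bash
python3 - <<'E'
from h import *
snap('side','s4.png');snap('top','t4.png')
s=telemetry.get_state();print(s['tool_pos'],s['contact_force'],s['finger_gap'])
H=[.5100,-.231]; print(proj('side',H+[.1015]),proj('side',H+[.1495]))
crops([('s4.png',335,165),('t4.png',366,240)],'c5.png',k=6,w=66,h=90)
E
```

```text
[ 0.50971849 -0.23287511  0.08964013] [ 0.25097126  0.4790592  -0.00360561] 0.6691940498585088
[336.62474042 176.47412982] [337.60418925 163.5511268 ]
```

View pics/c5.png

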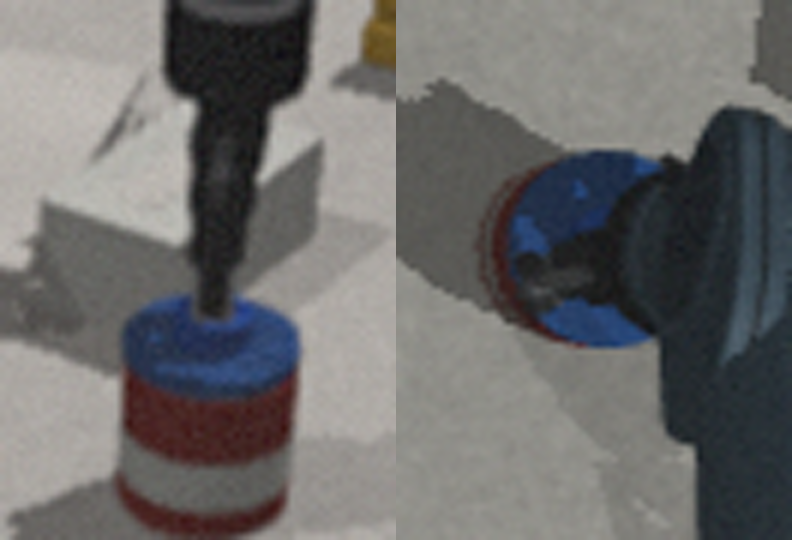

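The picture shows the cover seated flush and level on the tin, with the open fingers straddling the collar. I'll feel my way down around it.

Request:
play_rows:
  moves:
    - [0,0.016,-0.06,0,0,0]
    - [0,0,-0.06,0,0,0]
    - [0,0,-0.06,0,0,0]
    - [0,0,0,0,0,0]

```text
time_s: 14.9
tool_pos: [0.5093, -0.2318, 0.0801]
tool_rot: [0.992, 0.129, -0.0, -0.0]
contact_force: [-0.1, -1.1, -1.1]
finger_gap: 0.671
gripper_force: 0.0
```

Request:
play_rows:
  moves:
    - [0,0,-0.05,0,0,0]
    - [0,0,-0.05,0,0,0]
    - [0,0,0,0,0,0]

```text
time_s: 15.2
tool_pos: [0.5095, -0.2319, 0.0753]
tool_rot: [0.992, 0.129, -0.0, -0.0]
contact_force: [0.1, 0.6, -0.3]
finger_gap: 0.666
gripper_force: 0.0
```

Request:
play_rows:
  moves:
    - [0,0,-0.04,0,0,0]
    - [0,0,-0.04,0,0,0]
    - [0,0,0,0,0,0]

```text
time_s: 15.5
tool_pos: [0.5095, -0.2319, 0.0714]
tool_rot: [0.992, 0.129, -0.0, -0.0]
contact_force: [0.7, 0.1, -1.0]
finger_gap: 0.671
gripper_force: 0.0
```

Request:
play_rows:
  moves:
    - [0,0,-0.03,0,0,0]
    - [0,0,-0.03,0,0,0]
    - [0,0,0,0,0,0]

```text
time_s: 15.8
tool_pos: [0.5096, -0.2319, 0.0685]
tool_rot: [0.992, 0.129, -0.0, -0.0]
contact_force: [-0.8, 0.8, -0.4]
finger_gap: 0.67
gripper_force: 0.0
```

Request:
play_rows:
  moves:
    - [0,0,-0.02,0,0,0]
    - [0,0,-0.02,0,0,0]
    - [0,0,0,0,0,0]

```text
time_s: 16.1
tool_pos: [0.5097, -0.2319, 0.0666]
tool_rot: [0.992, 0.129, -0.0, -0.0]
contact_force: [0.4, -0.4, -1.3]
finger_gap: 0.668
gripper_force: 0.0
```

Request:
play_rows:
  moves:
    - [0,0,0,0,0,0]
    - [0,0,0,0,0,0]
    - [0,0,0,0,0,0]
    - [0,0,0,0,0,0]
    - [0,0,0,0,0,0]
    - [0,0,0,0,0,0]
  fingers: 1
  squeeze: 40

```text
time_s: 16.7
tool_pos: [0.5098, -0.2318, 0.0671]
tool_rot: [0.992, 0.129, -0.0, -0.0]
contact_force: [-2.6, 2.0, 5.5]
finger_gap: 0.5
gripper_force: 40.2
```

The collar is gripped (opening about 43 mm). Lifting slowly and straight.

Request:
play_rows:
  moves:
    - [0,0,0.03,0,0,0]
    - [0,0,0.04,0,0,0]
    - [0,0,0.04,0,0,0]
    - [0,0,0,0,0,0]
    - [0,0,0,0,0,0]

```text
time_s: 17.2
tool_pos: [0.5097, -0.232, 0.0722]
tool_rot: [0.992, 0.129, 0.0, 0.0]
contact_force: [-0.0, 0.4, -1.9]
finger_gap: 0.498
gripper_force: 40.7
```

Request:
play_rows:
  moves:
    - [0,0,0.1,0,0,0]
    - [0,0,0.15,0,0,0]
    - [0,0,0.2,0,0,0]
    - [0,0,0.2,0,0,0]
    - [0,0,0.2,0,0,0]
    - [0,0,0.25,0,0,0]
    - [0,0,0.3,0,0,0]
    - [0,0,0.3,0,0,0]
    - [0,0,0.3,0,0,0]
    - [0,0,0.15,0,0,0]
    - [0,0,0.05,0,0,0]
    - [0,0,0,0,0,0]

```text
time_s: 18.4
tool_pos: [0.5097, -0.232, 0.1824]
tool_rot: [0.992, 0.129, 0.0, 0.0]
contact_force: [0.1, -0.1, -0.9]
finger_gap: 0.495
gripper_force: 40.8
```

Request:
play_rows:
  moves:
    - [0,0,0,0,0,0]
    - [0,0,0,0,0,0]
    - [0,0,0,0,0,0]
    - [0,0,0,0,0,0]
    - [0,0,0,0,0,0]

```text
time_s: 18.9
tool_pos: [0.5097, -0.2319, 0.182]
tool_rot: [0.992, 0.129, -0.0, -0.0]
contact_force: [0.3, -0.7, -2.3]
finger_gap: 0.498
gripper_force: 40.8
```

```bash
python3 - <<'E'
from h import *
snap('side','s5.png');snap('top','t5.png')
s=telemetry.get_state();print(s['tool_pos'],s['contact_force'],s['finger_gap'],s['gripper_force'])
crops([('s5.png',335,155),('t5.png',366,240)],'c6.png',k=6,w=66,h=100)
E
```

```text
[ 0.50974189 -0.23194847  0.18215307] [ 0.03717018  0.70971944 -0.9662708 ] 0.5005759057323904 40.76313955709338
```

View pics/c6.png

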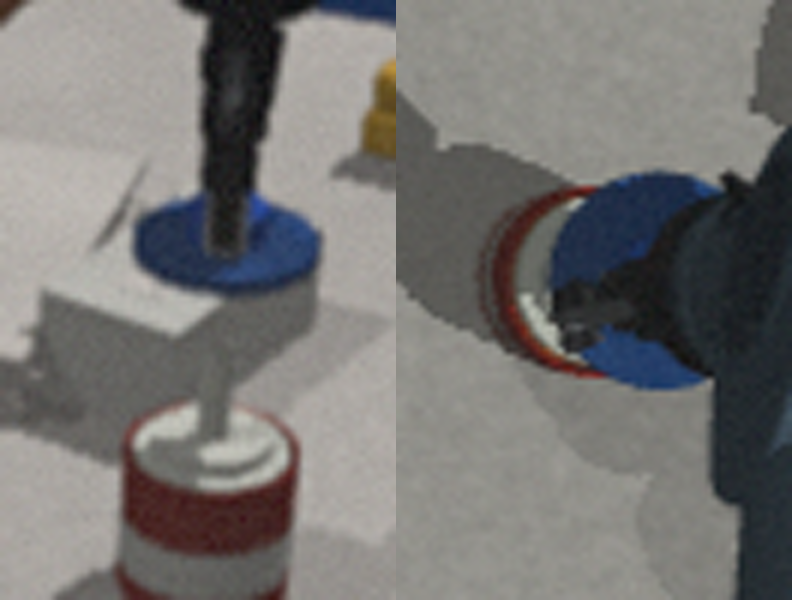

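The picture shows the cover level in the fingers, about 11.5 cm up. The white lid is still seated in the tin and its knob is clear below.

```bash
python3 -c "
from h import *
print(ticket.sign_off())"
```

```text
the job is handed in; nothing more can be done
None
```

The lids are pressed home in the tin, and the arm is holding the blue cover level and still about 11.5 cm above its seat, with the white inner lid still seated; I've handed the job in, but no verdict came back.

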